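# Eject the badge cutter from the die block

### The job

The ring-shaped badge cutter, the one with the big hole through it, is sunk flush in one of the two pockets of the die block. Press down the ejector lever in front of its pocket so that the cutter rises, then lift it out and set it down gently, lying flat inside the shallow white tray. Leave the solid die seated in the other pocket.

Things in the scene. Friction and masses are not known exactly. Their poses are not given: they have to be found in the camera images.
- die_block: Fixed grey metal block, 76 (x) by 150 (y) by 50 mm high; origin at the centre of its underside, z up. Two round pockets, 42 mm wide, are centred at x = 0, y = +42 and y = -42 mm; either may hold the cutter. Straight in front of each, on the -x side, its ejector lever sticks out. Pushed right down, a lever raises the part in its pocket by 20 mm.
- pad_left (a point): Centre of the top of the black pad, 30 (x) by 36 (y) mm, on the lever of the y = +42 mm pocket. The lever slopes up at the start: this point is then at x = -97, y = 42, z = 54 mm in the block's frame; pressed right down (firm stop) at x = -99, z = 26 mm. It takes 6 to 9 N to move, more at the stop. Stiff: it stays where it is left, and so does the risen part.
- pad_right (a point): The same on the other lever, that of the y = -42 mm pocket: at the start at x = -97, y = -42, z = 54 mm in the block's frame, pressed right down at x = -99, z = 26 mm; 6 to 9 N, and it stays where it is left.
- cutter: Plain steel ring with a hole right through, 40 mm outside, 22 mm hole, 32 mm high, about 0.22 kg; origin at the centre of its underside, z along its axis. It starts in one pocket of the block with its top flush with the block's top (underside 18 mm above the table), too deep to grasp; raised, its upper 20 mm stand clear.
- solid_die: Plain steel solid disc with a flat unbroken top, 40 mm wide, 32 mm high, about 0.3 kg; origin at the centre of its underside. It sits flush in the other pocket. (A look-alike spare stands on the table.)
- tray: Fixed shallow white square tray, 130 by 130 mm outside, walls 4 mm thick and 16 mm high in all, floor 4 mm above the table, empty; origin at the centre of its underside.

How it is judged:
By the outcome, as a careful person would: the job done as asked, in the order asked, and still so for the second after the job is handed in, with the robot touching nothing.
It also fails if it takes over 48 s, if anything falls off the work surface, if the arm or the gripper's body presses on something with over 40 N, if the wrist force passes 120 N, or if a joint passes its speed limit or range.

### The arm

A 6-joint arm with a two-finger parallel gripper is mounted at the origin on the work surface. World frame = base frame: x ahead of the robot, y to its left, z up, the work surface at z = 0. Lengths are in m, angles in rad, forces in N, time in s.
With the tool pointing down it reaches from about 0.275 to 0.725 m from the base axis. Payload 5.6 kg.
Tool frame: the origin (TCP) lies midway between the tips of the shut fingers; the grasp point (between the pads) lies 19 mm behind it; z points along the fingers, y is the line along which they close (so a half turn about z gives the same grasp; the last joint's range is limited). The gripper opens to 85 mm and grips with 20 to 120 N. Pads are 22 mm wide; open, the fingers measure 114 mm over their backs; the gripper's body (76 mm by 85 mm) begins 54 mm behind the grasp point. The pads swing forward as they close: fully open they stand 13 mm farther back than shut.
Start: joints at [0.285, 0.255, 0.108, 0, -1.424, -0.285], TCP at [0.55, 0, 0.231] pointing down, gripper open.
Joint ranges: [-2.95, 2.95], [-1.21, 1.97], [-1.09, 1.5], [-2.87, 1.71], [-2.94, -0.07], [-3.05, 3.05]. Speed limits (rad/s): [2.57, 2.57, 3.14, 3.14, 3.14, 3.14].

### API

Orientations are given as a unit quaternion [w, x, y, z].
In Python, from workcell import * gives the robot as it stands. The module is installed in compiled form; this text tells all that it offers.
- The arm moves only by the tool apply_moves, never from a script. Its argument "motion" is a list of rows, each a list of 5 numbers: the closure, from 0 (fully open) to 1 (shut), then the shift along the tool's x, y, z scaled (see below), then the turn about the tool's z scaled (see below). A call has exactly 8 rows; each row shifts and turns the commanded pose from where the row before left it, along the tool's axes as they then stand; what a row does not reach is not made up. The controller multiplies each number of a shift by 0.03 m and each number of a turn by 6 degrees. A row lasts 1/12 s, in which the tool goes at most 41.7 mm and 7.16 degrees, less where a joint would pass 70% of its speed; a pose out of reach is approached as far as the arm can. A call with a number of a shift or a turn outside -1 to 1 is refused whole. A call with a gripper value outside its range is refused whole. The fingers move at their own pace and stop on an object; "force" is the grip in N (left out, the last holds). Time passes only in rows, so rows that do not move let the fingers close, or fill a call up. It gives the time, the measured TCP pose, the force, the opening and the grip force at its end, in the units of the state.
- get_state(): the state, without advancing time (a new reading comes with each control period).
- snapshot(name): name is "scene" or "side" or "wrist"; returns a dict with "pixels" (480x640x3 uint8, red, green, blue), "intrinsics" (3x3 intrinsics, pixels), "extrinsics" (4x4, takes a point from camera to world coordinates). Camera axes: x right, y down, z forward; pixel columns grow to the right and rows downward; lengths in m; the calibration is good to about 2 mm. A picture is of the moment at which its call begins. There is no depth.
- close_job(): hands the job in; it is judged then, once.
The state is a dict: "t": time; "joint_positions": joint angles; "dq": joint speeds; "joint_torque": joint torques, N m; "eef_pos": TCP position; "ee_rot": TCP orientation; "force": force on the tool from outside, world axes, zero at the start; "ft_torque": the same for the moment, N m; "grip_width": finger opening in m; "grasp_force": force on a finger pad.
Only numpy, scipy, OpenCV 4.12 (cv2) and the standard library are available. Lean on these libraries where they do the work, as an engineer would, in place of code of your own. Each camera call takes 0.05 s, during which the arm holds its last target. There are 200 camera calls.

## Working session

There is one attempt and no reset: what is moved stays moved. The work goes in short steps, Python scripts to look and compute and a tool call to move; the robot and the scene stay as the last step left them, time stands still between calls to the robot, and variables do not carry over. Pictures are saved under pics/ and viewed, at most 10 in all, crops included, and the job is handed in when it is done.

Besides the shell and the picture viewer there is one more tool, called after ">>>" as name([rows], argument=value, ...), one row to a line, values as JSON. apply_moves: Moves the arm, as the interface text tells. Its arguments: {"type":"object","properties":{"motion":{"type":"array","items":{"type":"array","items":{"type":"number"}}},"force":{"type":"number"}},"required":["motion"]}

```bash
mkdir -p pics; python3 - <<'E'
from workcell import *
import cv2,pickle
d={}
for n in ["scene","side","wrist"]:
    s=snapshot(n); d[n]=s; cv2.imwrite(f"pics/{n}0.png",s["pixels"][:,:,::-1]); print(n,s["intrinsics"].round(1).tolist(),s["extrinsics"].round(3).tolist())
pickle.dump(d,open("d0.pkl","wb"))
s=get_state(); print(s)
E
```

```text
scene [[507.9, 0.0, 316.1], [0.0, 507.9, 227.6], [0.0, 0.0, 1.0]] [[-0.807, 0.31, -0.502, 0.912], [0.59, 0.415, -0.693, 0.521], [-0.006, -0.856, -0.518, 0.483], [0.0, 0.0, 0.0, 1.0]]
side [[560.5, 0.0, 318.7], [0.0, 560.5, 239.5], [0.0, 0.0, 1.0]] [[-0.988, -0.064, 0.14, 0.405], [-0.153, 0.521, -0.84, 0.676], [-0.019, -0.851, -0.524, 0.483], [0.0, 0.0, 0.0, 1.0]]
wrist [[337.4, 0.0, 322.4], [0.0, 337.4, 242.6], [0.0, 0.0, 1.0]] [[-1.0, -0.001, -0.002, 0.551], [-0.001, 0.963, 0.269, -0.068], [0.002, 0.269, -0.963, 0.373], [0.0, 0.0, 0.0, 1.0]]
{'t': 0.15, 'joint_positions': array([ 2.84608575e-01,  2.55594211e-01,  1.07337991e-01, -3.19703022e-04,
       -1.42389478e+00, -2.84590636e-01]), 'dq': array([ 2.09707035e-03, -1.31128923e-03,  4.73962887e-03,  2.00016263e-03,
       -9.45788549e-04, -7.64591333e-05]), 'joint_torque': array([-1.13390255e-03, -3.86942518e+01,  2.38082260e+01,  5.36670327e+00,
       -4.55894769e-03,  1.90294440e-05]), 'eef_pos': array([5.49647151e-01, 4.73430146e-05, 2.30632019e-01]), 'ee_rot': array([-5.18243628e-04, -7.07096332e-01,  7.07116889e-01,  4.63903924e-04]), 'force': array([-1.01287625,  0.50899106,  0.85079428]), 'ft_torque': array([-0.04455005, -0.02888946, -0.00049256]), 'grasp_force': 0.0, 'grip_width': 0.0855131934062835}
```

View pics/scene0.png

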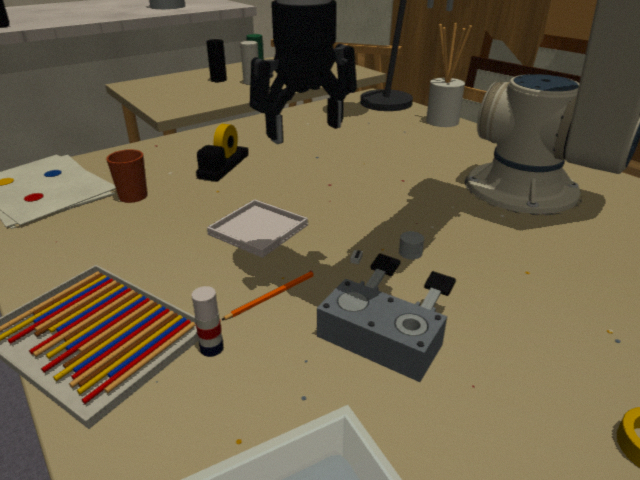

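View pics/side0.png

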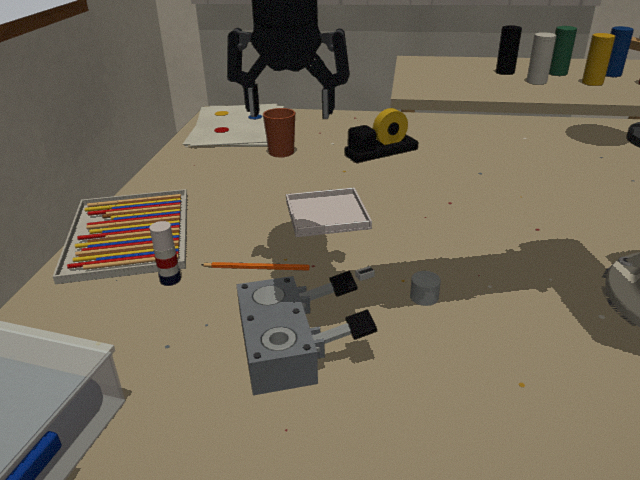

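View pics/wrist0.png

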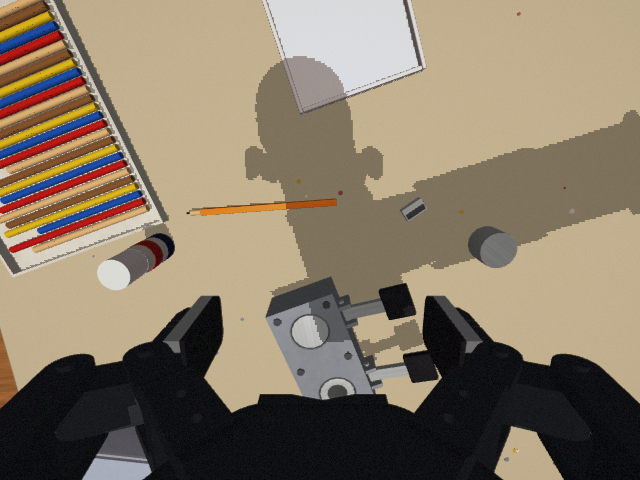

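The cutter (the ring with the dark hole) is in the pocket nearer the scene and side cameras, at scene (411,324) and side (279,338). Its pad is at scene (440,283) and side (361,324). The solid die is at scene (353,301). The empty tray is at scene (258,227), and the spare die at scene (412,244) is on the table near the levers.

```bash
cat > h.py <<'E'
import numpy as np,cv2
def ray(s,p):
    K,T=s["intrinsics"],s["extrinsics"]; d=T[:3,:3]@np.linalg.inv(K)@[p[0],p[1],1]; return T[:3,3],d
def onz(s,p,z):
    o,d=ray(s,p); return o+d*(z-o[2])/d[2]
def tri(a,p,b,q):
    A=[];B=[]
    for s,x in((a,p),(b,q)):
        o,d=ray(s,x); d=d/np.linalg.norm(d); M=np.eye(3)-np.outer(d,d); A.append(M);B.append(M@o)
    return np.linalg.lstsq(np.vstack(A),np.hstack(B),rcond=None)[0]
def blob(img,c,r,f):
    m=np.zeros(img.shape[:2],np.uint8); x,y=c; w=img[y-r:y+r,x-r:x+r].astype(int)
    m[y-r:y+r,x-r:x+r]=f(w)*255
    n,l,st,ce=cv2.connectedComponentsWithStats(m)
    k=1+np.argmax(st[1:,4]); cs=cv2.findContours((l==k).astype(np.uint8),0,1)[0]
    return ce[k],st[k,4],max(cs,key=cv2.contourArea)
E
python3 - <<'E'
import pickle; from h import *
d=pickle.load(open("d0.pkl","rb")); S,D,W=d["scene"],d["side"],d["wrist"]
blk=lambda w:w.max(2)<45
P={}
for n,a,b in(("padL",(440,283),(361,324)),("padR",(386,264),(343,282))):
    ca,na,_=blob(S["pixels"],a,18,blk); cb,nb,_=blob(D["pixels"],b,18,blk)
    print(n,ca.round(1),na,cb.round(1),nb,tri(S,ca,D,cb).round(4))
# disc tops: bright
for n,a,b in(("cut",(411,324),(279,338)),("sol",(353,301),(269,295))):
    for s,c,nm in((S,a,"scene"),(D,b,"side")):
        g=cv2.cvtColor(s["pixels"],cv2.COLOR_RGB2GRAY); th=(g[c[1]-22:c[1]+22,c[0]-22:c[0]+22])
        t=cv2.threshold(th,0,255,cv2.THRESH_OTSU)[0]
        ce,k,ct=blob(s["pixels"],c,22,lambda w:w.mean(2)>t)
        e=cv2.fitEllipse(ct); print(n,nm,t,np.round(e[0],1),np.round(e[1],1),onz(s,e[0],.05).round(4))
# tray mask
for s,c,r,nm in((S,(258,227),55,"scene"),(D,(328,211),50,"side")):
    ce,k,ct=blob(s["pixels"],c,r,lambda w:(w.max(2)-w.min(2)<32)&(w.mean(2)>110))
    q=cv2.approxPolyDP(cv2.convexHull(ct),6,True)[:,0]; print(nm,k,q.tolist(),[onz(s,p,.016).round(3)[:2].tolist() for p in q])
E
```

```text
padL [439.9 282.6] 424 [360.9 324.1] 577 [0.4418 0.1657 0.0506]
padR [385.2 263.9] 404 [342.9 283.2] 455 [0.4722 0.0874 0.0507]
cut scene 79.0 [410.9 322.1] [46.4 50.1] [0.5315 0.1987 0.05  ]
cut side 91.0 [277.8 336.3] [47.6 51.2] [0.5346 0.1993 0.05  ]
sol scene 79.0 [351.3 307. ] [28.1 50.4] [0.573  0.1315 0.05  ]
sol side 90.0 [264.3 297.5] [39.  53.9] [0.5672 0.13   0.05  ]
scene 1983 [[306, 218], [275, 239], [243, 241], [207, 227], [253, 200]] [[0.453, -0.142], [0.537, -0.115], [0.584, -0.142], [0.613, -0.222], [0.496, -0.261]]
side 2055 [[371, 222], [294, 219], [285, 195], [354, 187]] [[0.451, -0.137], [0.581, -0.131], [0.614, -0.217], [0.492, -0.264]]
```

```bash
python3 - <<'E'
import cv2,numpy as np
a=cv2.imread("pics/scene0.png")[235:375,300:470];b=cv2.imread("pics/side0.png")[250:400,225:445]
cv2.imwrite("pics/c1.png",np.vstack([cv2.resize(a,(510,420)) if 0 else cv2.copyMakeBorder(cv2.resize(a,(364,300)),0,0,0,236),cv2.resize(b,(440,300)) if 0 else cv2.copyMakeBorder(cv2.resize(b,(440,300)),0,0,0,160)]))
E
```

```text
Traceback (most recent call last):
cv2.error: OpenCV(4.12.0) :-1: error: (-5:Bad argument) in function 'copyMakeBorder'
> Overload resolution failed:
>  - copyMakeBorder() missing required argument 'borderType' (pos 6)
>  - copyMakeBorder() missing required argument 'borderType' (pos 6)
```

>>> apply_moves([
  [1,-0.7,0.45,0.5,0],
  [1,-0.7,0.45,0.5,0],
  [1,-0.7,0.45,0.5,0],
  [1,-0.7,0.45,0.5,0],
  [1,-0.7,0.45,0.5,0],
  [1,-0.7,0.45,0.5,0],
  [1,-0.7,0.45,0.5,0],
  [1,-0.65,0.45,0.5,0],
], force=40)

```text
t: 0.82
eef_pos: [0.441, 0.1674, 0.1105]
ee_rot: [0.0, 0.707, -0.707, -0.0]
force: [0.1, -0.0, -0.2]
grip_width: -0.0001
grasp_force: 0.0
```

>>> apply_moves([
  [1,0,0,0.3,0],
  [1,0,0,0.3,0],
  [1,0,0,0,0],
  [1,0,0,0,0],
  [1,0,0,0,0],
  [1,0,0,0,0],
  [1,0,0,0,0],
  [1,0,0,0,0],
])

```text
t: 1.48
eef_pos: [0.4424, 0.1664, 0.0937]
ee_rot: [0.0, -0.707, 0.707, -0.0]
force: [0.1, 0.1, 0.3]
grip_width: -0.0001
grasp_force: 0.0
```

```bash
python3 - <<'E'
from workcell import *
import cv2,numpy as np,pickle
from h import *
S=snapshot("scene");D=snapshot("side")
a=S["pixels"][195:365,300:500];b=D["pixels"][215:405,225:445]
cv2.imwrite("pics/c1.png",np.hstack([cv2.resize(x,(400,400)) for x in(a,b)])[:,:,::-1])
s=get_state();print(s["eef_pos"],s["force"],s["grip_width"])
E
```

```text
[0.44219838 0.16647229 0.09353535] [ 0.40765361 -0.76339587 -1.04403507] 0.00013672553198058125
```

View pics/c1.png

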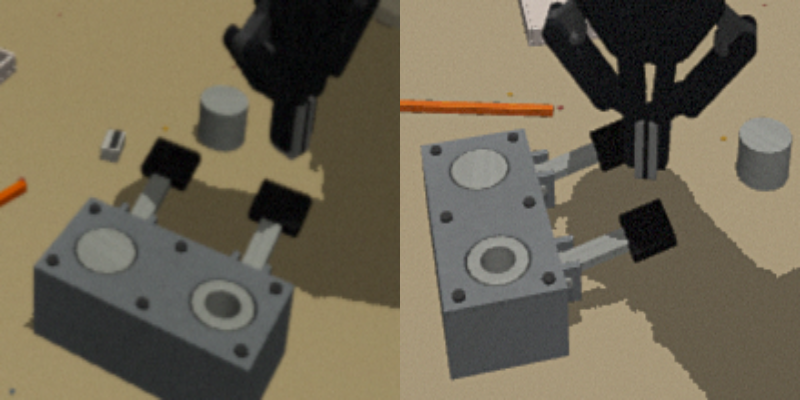

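The crop shows the shut fingertips about 40 mm above the left lever's pad, at crop (280,205) left and (648,230) right. The ring is still flush, so I'll press down slowly.

>>> apply_moves([
  [1,0,0,0.5,0],
  [1,0,0,0.5,0],
  [1,0,0,0.25,0],
  [1,0,0,0.2,0],
  [1,0,0,0.2,0],
  [1,0,0,0.2,0],
  [1,0,0,0.2,0],
  [1,0,0,0,0],
])

```text
t: 2.25
eef_pos: [0.442, 0.1663, 0.0318]
ee_rot: [0.0, 0.707, -0.707, 0.0]
force: [-1.3, 0.1, 2.2]
grip_width: -0.0
grasp_force: 1.0
```

>>> apply_moves([
  [1,0,0,0.08,0],
  [1,0,0,0.06,0],
  [1,0,0,0.04,0],
  [1,0,0,0.03,0],
  [1,0,0,0,0],
  [1,0,0,0,0],
  [1,0,0,0,0],
  [1,0,0,0,0],
])

```text
t: 2.92
eef_pos: [0.4427, 0.1665, 0.0274]
ee_rot: [-0.001, 0.707, -0.707, 0.001]
force: [-6.0, -1.9, 15.6]
grip_width: 0.0001
grasp_force: 8.2
```

>>> apply_moves([
  [1,0,0,0.03,0],
  [1,0,0,0.03,0],
  [1,0,0,0,0],
  [1,0,0,0,0],
  [1,0,0,0,0],
  [1,0,0,0,0],
  [1,0,0,0,0],
  [1,0,0,0,0],
])

```text
t: 3.58
eef_pos: [0.4429, 0.1665, 0.027]
ee_rot: [-0.001, 0.708, -0.707, 0.001]
force: [-10.4, -3.3, 28.0]
grip_width: -0.0002
grasp_force: 15.0
```

That's the firm stop. I'll rise now, open the gripper, and move over the ring.

>>> apply_moves([
  [1,0,0,-0.4,0],
  [1,0,0,-0.8,0],
  [0,0,0,-1,0],
  [0,0,0,-1,0],
  [0,0,0,-0.6,0],
  [0,0,0,0,0],
  [0,0,0,0,0],
  [0,0,0,0,0],
])

```text
t: 4.25
eef_pos: [0.4415, 0.1664, 0.137]
ee_rot: [-0.0, -0.707, 0.707, 0.0]
force: [0.1, -0.4, -1.6]
grip_width: 0.0723
grasp_force: 0.0
```

```bash
python3 - <<'E'
from workcell import *
import cv2,numpy as np
from h import *
S=snapshot("scene");D=snapshot("side")
a=S["pixels"][195:365,300:500];b=D["pixels"][215:405,225:445]
cv2.imwrite("pics/c2.png",np.hstack([cv2.resize(x,(400,400)) for x in(a,b)])[:,:,::-1])
for s,c in((S,(411,310)),(D,(279,325))):
    g=cv2.cvtColor(s["pixels"],cv2.COLOR_RGB2GRAY)
    for t in(85,95,105,115):
        ce,k,ct=blob(s["pixels"],c,26,lambda w:w.mean(2)>t); e=cv2.fitEllipse(ct); print(t,k,np.round(e[0],1),np.round(e[1],1),onz(s,e[0],.07).round(4))
s=get_state();print(s["eef_pos"],s["force"],s["grip_width"])
E
```

```text
85 1161 [409.  316.3] [43.4 55.2] [0.5435 0.2048 0.07  ]
95 1012 [409.2 316.6] [44.2 53.3] [0.5436 0.2053 0.07  ]
105 425 [415.3 310.6] [21.  38.9] [0.5298 0.2019 0.07  ]
115 352 [415.2 310.8] [20.1 37.7] [0.53  0.202 0.07 ]
85 2286 [277.6 325.2] [57.5 60.7] [0.5329 0.2031 0.07  ]
95 1889 [277.6 323.8] [54.9 59.4] [0.5334 0.2009 0.07  ]
105 1822 [277.6 324.2] [54.9 58.6] [0.5332 0.2015 0.07  ]
115 1178 [279.1 327.6] [49.9 56.3] [0.5303 0.2069 0.07  ]
[0.44135174 0.16611284 0.13653026] [0.50439125 0.37495415 0.41160641] 0.08468864808045762
```

View pics/c2.png

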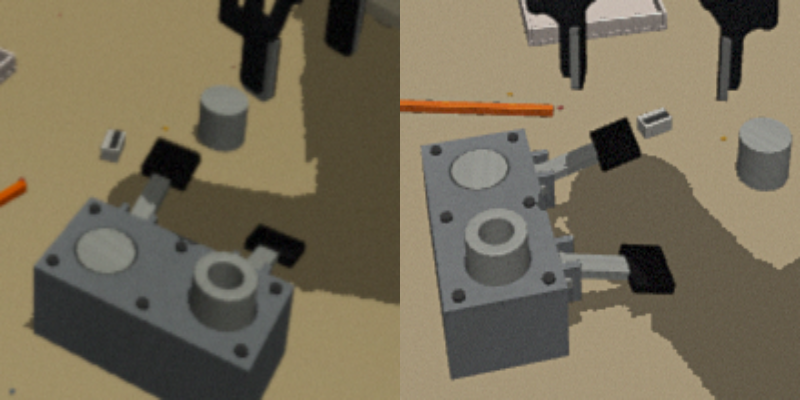

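The crop shows the ring standing about 20 mm clear of the block, at crop (225,275) left and (497,232) right. Its lever is flat, the other lever is untouched, and the solid die is still flush.

>>> apply_moves([
  [0,-0.2,-0.5,0,0],
  [0,-0.2,-0.5,0,0],
  [0,-0.2,-0.5,0,0],
  [0,-0.2,-0.5,0,0],
  [0,-0.2,-0.5,0,0],
  [0,-0.17,-0.5,0,0],
  [0,0,0,0,0],
  [0,0,0,0,0],
])

```text
t: 5.02
eef_pos: [0.5318, 0.2014, 0.136]
ee_rot: [-0.001, -0.707, 0.707, 0.0]
force: [-0.0, 0.2, -0.9]
grip_width: 0.0852
grasp_force: 0.0
```

>>> apply_moves([
  [0,0,0,0.4,0],
  [0,0,0,0.5,0],
  [0,0,0,0.5,0],
  [0,0,0,0.5,0],
  [0,0,0,0.3,0],
  [0,0,0,0.2,0],
  [0,0,0,0.1,0],
  [0,0,0,0,0],
])

```text
t: 5.68
eef_pos: [0.5317, 0.2015, 0.0624]
ee_rot: [0.0, 0.707, -0.707, -0.0]
force: [0.5, -0.0, -0.1]
grip_width: 0.0856
grasp_force: 0.0
```

>>> apply_moves([
  [0,0,0,0.2,0],
  [0,0,0,0.1,0],
  [0.3,0,0,0,0],
  [0.45,0,0,0,0],
  [0.6,0,0,0,0],
  [0.7,0,0,0,0],
  [0.7,0,0,0,0],
  [0.7,0,0,0,0],
], force=50)

```text
t: 6.35
eef_pos: [0.5324, 0.2018, 0.0542]
ee_rot: [-0.0, 0.707, -0.707, 0.0]
force: [0.5, -0.7, 2.1]
grip_width: 0.0375
grasp_force: 50.0
```

>>> apply_moves([
  [0.8,0,0,0,0],
  [0.8,0,0,0,0],
  [0.8,0,0,0,0],
  [0.8,0,0,0,0],
  [0.8,0,0,0,0],
  [0.8,0,0,0,0],
  [0.8,0,0,0,0],
  [0.8,0,0,0,0],
])

```text
t: 7.02
eef_pos: [0.5324, 0.2018, 0.054]
ee_rot: [-0.0, 0.707, -0.707, 0.0]
force: [0.5, 0.1, 4.0]
grip_width: 0.0377
grasp_force: 50.2
```

>>> apply_moves([
  [0.8,0,0,-0.1,0],
  [0.8,0,0,-0.3,0],
  [0.8,0,0,-0.4,0],
  [0.8,0,0,-0.5,0],
  [0.8,0,0,-0.5,0],
  [0.8,0,0,-0.5,0],
  [0.8,0,0,-0.3,0],
  [0.8,0,0,0,0],
])

```text
t: 7.68
eef_pos: [0.5323, 0.202, 0.133]
ee_rot: [-0.001, 0.707, -0.707, 0.0]
force: [-0.3, -0.7, -2.1]
grip_width: 0.0378
grasp_force: 51.9
```

```bash
python3 - <<'E'
from workcell import *
import cv2,numpy as np
S=snapshot("scene");D=snapshot("side")
a=S["pixels"][195:365,300:500];b=D["pixels"][195:385,175:395]
cv2.imwrite("pics/c3.png",np.hstack([cv2.resize(x,(400,400)) for x in(a,b)])[:,:,::-1])
s=get_state();print(s["eef_pos"],s["force"],s["grip_width"],s["grasp_force"])
E
```

```text
[0.5312161  0.20152702 0.13063384] [-0.05178824  0.11283516 -3.37973042] 0.03780836765157094 51.87400929629803
```

View pics/c3.png

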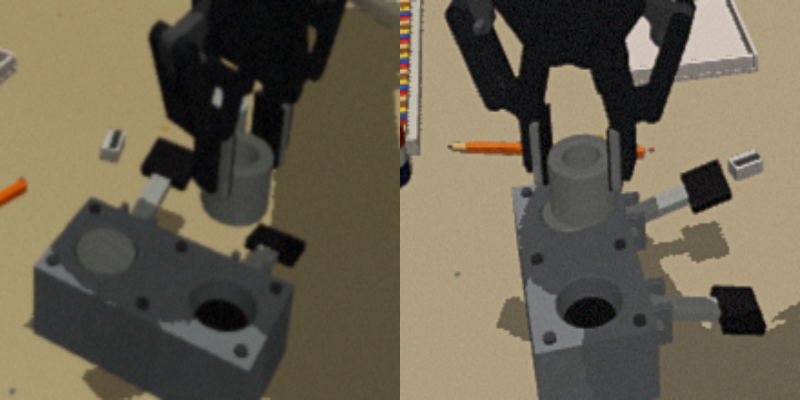

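The cutter is held upright between the pads, at crop (238,180) left and (580,180) right, clear of the empty pocket, and the solid die is still seated. Next I'll carry it to the tray.

>>> apply_moves([
  [0.8,0.3,0,0,0],
  [0.8,0.6,0,0,0],
  [0.8,0.8,0,0,0],
  [0.8,0.8,0,0,0],
  [0.8,0.8,0,0,0],
  [0.8,0.8,0,0,0],
  [0.8,0.8,0,0,0],
  [0.8,0.8,0,0,0],
])

```text
t: 8.45
eef_pos: [0.5308, 0.0289, 0.1304]
ee_rot: [-0.001, -0.707, 0.707, 0.001]
force: [0.5, -0.1, -3.1]
grip_width: 0.038
grasp_force: 51.8
```

>>> apply_moves([
  [0.8,0.9,0,0,0],
  [0.8,0.9,0,0,0],
  [0.8,0.9,0,0,0],
  [0.8,0.9,0,0,0],
  [0.8,0.9,0,0,0],
  [0.8,0.9,0,0,0],
  [0.8,0.7,0,0,0],
  [0.8,0.5,0,0,0],
])

```text
t: 9.12
eef_pos: [0.5305, -0.1696, 0.1302]
ee_rot: [-0.001, -0.706, 0.708, 0.001]
force: [-0.8, -0.4, -2.5]
grip_width: 0.038
grasp_force: 51.8
```

>>> apply_moves([
  [0.8,0.3,0,0,0],
  [0.8,0.1,0,0,0],
  [0.8,0,0,0.4,0],
  [0.8,0,0,0.5,0],
  [0.8,0,0,0.5,0],
  [0.8,0,0,0.5,0],
  [0.8,0,0,0.4,0],
  [0.8,0,0,0,0],
])

```text
t: 9.78
eef_pos: [0.5297, -0.1782, 0.0595]
ee_rot: [0.002, 0.707, -0.707, -0.003]
force: [-1.1, -0.2, -3.7]
grip_width: 0.0378
grasp_force: 51.8
```

```bash
python3 - <<'E'
from workcell import *
import cv2,numpy as np
S=snapshot("scene");D=snapshot("side")
a=S["pixels"][150:270,190:330];b=D["pixels"][130:260,260:400]
cv2.imwrite("pics/c4.png",np.hstack([cv2.resize(x,(400,400)) for x in(a,b)])[:,:,::-1])
s=get_state();print(s["eef_pos"],s["force"],s["grip_width"],s["grasp_force"])
E
```

```text
[ 0.53174367 -0.1788966   0.06249297] [ 0.22099587 -0.10680656 -1.95540687] 0.03793218105601128 51.81569058448076
```

View pics/c4.png

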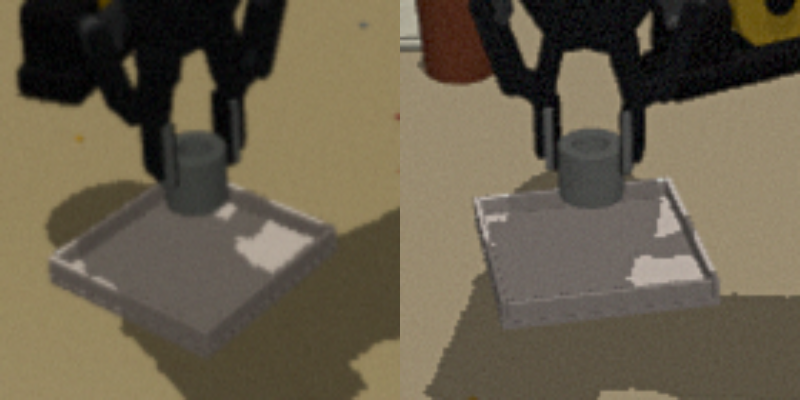

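The cutter hangs over the tray, at crop (197,170) left and (590,165) right. I'll lower it, going slowly near the floor.

>>> apply_moves([
  [0.8,0,0,0.3,0],
  [0.8,0,0,0.3,0],
  [0.8,0,0,0.3,0],
  [0.8,0,0,0.2,0],
  [0.8,0,0,0.1,0],
  [0.8,0,0,0.05,0],
  [0.8,0,0,0,0],
  [0.8,0,0,0,0],
])

```text
t: 10.55
eef_pos: [0.5323, -0.1795, 0.0254]
ee_rot: [-0.0, 0.707, -0.707, 0.0]
force: [-0.3, 0.2, -1.6]
grip_width: 0.0374
grasp_force: 51.9
```

>>> apply_moves([
  [0.8,0,0,0.02,0],
  [0.8,0,0,0.02,0],
  [0.8,0,0,0.02,0],
  [0.8,0,0,0.02,0],
  [0.8,0,0,0.02,0],
  [0.8,0,0,0,0],
  [0.8,0,0,0,0],
  [0.8,0,0,0,0],
])

```text
t: 11.22
eef_pos: [0.532, -0.1794, 0.0222]
ee_rot: [-0.0, 0.707, -0.707, 0.0]
force: [-0.8, -1.2, -2.4]
grip_width: 0.0378
grasp_force: 51.9
```

>>> apply_moves([
  [0.8,0,0,0.02,0],
  [0.8,0,0,0.02,0],
  [0.8,0,0,0.02,0],
  [0.8,0,0,0,0],
  [0.8,0,0,0,0],
  [0.8,0,0,0,0],
  [0.8,0,0,0,0],
  [0.8,0,0,0,0],
])

```text
t: 11.88
eef_pos: [0.532, -0.1794, 0.0206]
ee_rot: [-0.0, 0.707, -0.707, 0.0]
force: [-2.0, 0.7, 2.5]
grip_width: 0.0377
grasp_force: 52.2
```

>>> apply_moves([
  [0.8,0,0,0.01,0],
  [0.8,0,0,0,0],
  [0.8,0,0,0,0],
  [0.8,0,0,0,0],
  [0.8,0,0,0,0],
  [0.8,0,0,0,0],
  [0.8,0,0,0,0],
  [0.8,0,0,0,0],
])

```text
t: 12.55
eef_pos: [0.532, -0.1794, 0.0206]
ee_rot: [-0.0, 0.707, -0.707, 0.0]
force: [-3.1, 1.7, 5.8]
grip_width: 0.0378
grasp_force: 52.6
```

>>> apply_moves([
  [0.45,0,0,0,0],
  [0.35,0,0,0,0],
  [0.2,0,0,0,0],
  [0.1,0,0,0,0],
  [0,0,0,0,0],
  [0,0,0,0,0],
  [0,0,0,0,0],
  [0,0,0,0,0],
])

```text
t: 13.22
eef_pos: [0.532, -0.1794, 0.02]
ee_rot: [-0.0, -0.707, 0.707, 0.0]
force: [-0.5, -0.0, 0.5]
grip_width: 0.0856
grasp_force: 0.0
```

>>> apply_moves([
  [0,0,0,-0.2,0],
  [0,0,0,-0.5,0],
  [0,0,0,-0.8,0],
  [0,0,0,-0.8,0],
  [0,0,0,-0.8,0],
  [0,0,0,-0.8,0],
  [0,0,0,-0.4,0],
  [0,0,0,0,0],
])

```text
t: 13.88
eef_pos: [0.5339, -0.1799, 0.1533]
ee_rot: [-0.002, 0.707, -0.707, 0.003]
force: [-0.1, -0.1, 0.6]
grip_width: 0.0856
grasp_force: 0.0
```

```bash
python3 - <<'E'
from workcell import *
import cv2,numpy as np
S=snapshot("scene");D=snapshot("side")
a=S["pixels"][150:380,190:460];b=D["pixels"][160:400,200:440]
cv2.imwrite("pics/c5.png",np.hstack([cv2.resize(x,(400,400)) for x in(a,b)])[:,:,::-1])
s=get_state();print(s["eef_pos"],s["force"],s["grip_width"],s["grasp_force"])
E
```

```text
[ 0.53205041 -0.17924252  0.14946963] [-0.27466296  0.17097516 -0.90719957] 0.08550307998665888 0.0
```

View pics/c5.png

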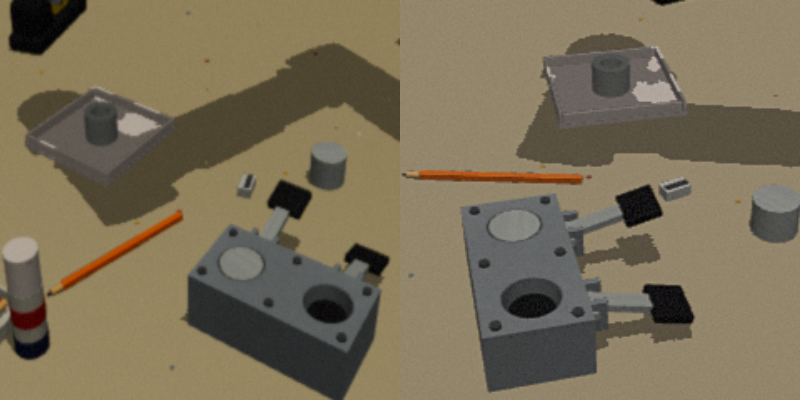

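The cutter stands flat on its base inside the tray, at crop (100,122) left and (610,75) right. The gripper is clear and the solid die is still flush.

```bash
python3 -c "
from workcell import *
print(close_job())"
```

```text
the job is handed in; nothing more can be done
None
```

The cutter was ejected with its own lever, lifted out and set down flat in the white tray; the solid die is still seated, and the job is handed in at about 14 s of the 48 s allowed.

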